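# Put the motors and switches away under the sliding cover

## Robot

A 7-joint arm with a two-finger parallel gripper is mounted at the origin on the work surface. World frame = base frame: x ahead of the robot, y to its left, z up, the work surface at z = 0. Lengths are in mm, angles in rad, forces in N, time in s.
With the tool pointing down it reaches from about 400 to 850 mm from the base axis. Payload 10.4 kg.
Tool frame: the origin (TCP) lies at the very end of the fingers, on their centre line; the grasp point (between the pads) lies 19 mm behind it (robot.grip_depth is the distance from the TCP to the grasp point, in mm); z points along the fingers, x is the direction in which the jaws open and shut, and the axes are right-handed (so a half turn about z gives the same grasp; the last joint's range is limited). The gripper opens to 87 mm and grips with 3 to 60 N. Pads are 19 mm wide; open, the fingers measure 117 mm over their backs; the gripper's body (75 mm by 190 mm) begins 51 mm behind the grasp point.
Start: joints at [-1.373, 0.332, -0.065, 1.46, 0.022, 1.35, -0.088], TCP at [136.866, 609.852, 222.576] pointing down, gripper open.
Joint ranges: [-2.6, 2.6], [-0.5, 2.12], [-1.47, 1.34], [0.16, 2.42], [-1.27, 4.41], [0.06, 2.06], [-2.6, 2.6]. Speed limits (rad/s): [2.22, 2.22, 2.79, 2.79, 3.14, 3.14, 3.14].

## Interface

Orientations are given as a unit quaternion [w, x, y, z].
In Python, from bench import robot gives the robot as it stands.
- The arm moves only by the tool step_arm, never from a script. Its argument "plan" is a list of rows, each a list of 3 entries, a list of its own where there are three numbers: the shift along the tool's x, y, z in m, then the turn, a rotation vector about the tool's x, y, z in degrees, then the closure, from 0 (fully open) to 1 (shut). In form: [[[tx, ty, tz], [ax, ay, az], claw], ...]. A call has 1 to 8 rows; each row shifts and turns the commanded pose from where the row before left it, along the tool's axes as they then stand; what a row does not reach is not made up. A row lasts 1/12 s, in which the tool goes at most 41.7 mm and 7.16 degrees, less where a joint would pass 70% of its speed; a pose out of reach is approached as far as the arm can. A call with a gripper value outside its range is refused whole. The fingers move at their own pace and stop on an object; the grip force is fixed at half the most. Time passes only in rows, so rows that do not move let the fingers close. It gives the time, the measured TCP pose, the force and the opening at its end, in the units of the state.
- robot.read_state(): the state, without advancing time (a new reading comes with each control period).
- robot.get_image(name): name is "scene" or "top" or "wrist"; returns the picture (384x512x3 uint8, red, green, blue); there is no depth.
- robot.camera_params(name): a dict with "intrinsics" (3x3 intrinsics, pixels), "R" (3x3) and "t" (3): a world point X has camera coordinates R X + t. Camera axes: x right, y down, z forward; pixel columns grow to the right and rows downward; lengths in mm; the calibration is good to about 2 mm. A picture is of the moment at which its call begins: read the wrist's pose just before it. camera_params takes no time and is no camera call; for the wrist camera it gives the pose at the moment of the call.
- robot.job_done(): hands the job in, once; it reports no verdict.
Trained networks look in the newest picture that a camera, given by its name, has taken for a name from the list of things; names that differ only in an ending like _2 or _b are one class to them, and where a whole thing is asked for, a point or a joint stands for the part that bears it (a point fixed in the world has none). Each returns a list of dicts, best first, with "confidence" (0 to 1); they miss things now and then, are a little off and sometimes report something else, mostly with a low value. They report only what shows in the picture. A call takes as long as a camera call. They do not tell look-alikes from the thing itself.
- robot.boxes_of(name, camera): "extent" ([left, top, right, bottom] in pixels, round what is visible of it).
- robot.outline_of(name, camera): "mask" (384x512 bool, what is visible of it) and "extent" ([left, top, right, bottom] in pixels, round what is visible of it).
- robot.pinpoint(name, camera): "location" ([column, row] in pixels: a listed point, or the origin of a listed thing).
The state is a dict: "time": time; "qpos": joint angles; "dq": joint speeds; "joint_torque": joint torques, N m; "tcp_pos": TCP position; "tool_rot": TCP orientation; "wrist_force": force on the tool from outside, world axes, zero at the start; "moment": the same for the moment, N m; "finger_gap": opening from 0.0 (shut) to 1.0 (fully open).
Only numpy, scipy, OpenCV 4.12 (cv2) and the standard library are available. Lean on these libraries where they do the work, as an engineer would, in place of code of your own. Each camera call takes 0.05 s, during which the arm holds its last target. There are 200 camera calls.

## Task

First set the fan that lies on the parts box's cover, and the transformer standing in the cover's way, on the plywood board and let go of them. Then slide the cover all the way open and put every loose motor into the wide compartment and every loose slide switch into the narrow one, and slide the cover fully home again. The fan and transformer stay on the board, and the spool, the tin and the scrap tray are to be left where they are.

Things in the scene. Friction and masses are not known exactly. Their poses are not given: they have to be found in the camera images.
- box: Fixed grey open-topped parts box, 148 mm along its x, 156 mm along its y, rim 38 mm above the bench, walls and floor 4 mm. Origin: under its centre, on the bench; z up. A 4 mm partition along its x makes two compartments, the wide one on the +y side and the narrow one on the -y side.
- runout (a point): Fixed to the box: middle of the ground between its two run-out rails, on the bench, at x = -149 mm of the box, on its -x side (towards the robot). The aluminium rails lie 72 to 80 mm to either side (box's y), from the box to x = -224 mm, top 38 mm (a thin lip to 45 mm); the cover runs out onto them.
- cover (a joint): The flat aluminium cover of the box, 148 x 152 x 4 mm, its top 42 mm above the bench. Sliding joint, m: 0 = fully home (both compartments covered), 0.145 = fully open; it slides along the box's -x. About 2 N of friction; it stays where it is left. The box is fixed.
- cover_grip (a point): Centre of the black bar handle on the cover, moving with it: the bar is 12 mm thick along the box's x, 60 mm long along its y, and stands 25 mm above the cover's top (42 to 67 mm above the bench). This point is 54.5 mm above the bench; with the cover home it lies at x = -55 mm, y = 0 of the box.
- bin_wide (a point): Centre of the inner floor of the wide compartment (140 x 80 mm, 34 mm deep below the rim); axes as the box's.
- bin_narrow (a point): Centre of the inner floor of the narrow compartment (140 x 64 mm, 34 mm deep below the rim); axes as the box's.
- board: Fixed plywood board lying on the bench, 200 mm along its x, 240 mm along its y, 12 mm thick; origin under its centre, on the bench.
- fan: Loose fan assembly (about 0.09 kg): a black impeller disc 80 mm across and 18 mm thick with a plain steel motor 25 mm across and 40 mm long standing on its middle (a white cap adds 3 mm). It starts lying on the box's cover, motor up. Origin: centre of the disc's underside; z towards the motor.
- fan_grip (a point): Middle of the fan's motor, on its axis, 38 mm above the fan's underside: where to grip it.
- transformer: Loose potted transformer (about 0.35 kg): a black block, 48 mm along its x, 40 mm along its y, 60 mm tall, with small brass pins (6 mm) on top. It starts standing on the bench between the run-out rails, in the way of the cover. Origin: centre of its underside; z up as it starts.
- motor0: Small flat-sided steel motor with a thin shaft (may be absent): can 34 mm along its x, 24 mm along its y, 18 mm tall; the shaft sticks out 8 mm at +x and is only seen. Origin: centre of its underside; about 35 g.
- motor1: Small flat-sided steel motor with a thin shaft (may be absent): can 34 mm along its x, 24 mm along its y, 18 mm tall; the shaft sticks out 8 mm at +x and is only seen. Origin: centre of its underside; about 35 g.
- motor2: Small flat-sided steel motor with a thin shaft (may be absent): can 34 mm along its x, 24 mm along its y, 18 mm tall; the shaft sticks out 8 mm at +x and is only seen. Origin: centre of its underside; about 35 g.
- switch0: Small brass-cased slide switch (may be absent): case 26 mm along its x, 12 mm along its y, 10 mm tall; on it a 2 mm plate 38 x 12 mm and a black slider nub 7 x 5 mm, 5 mm tall. Origin: centre of its underside; about 15 g.
- switch1: Small brass-cased slide switch (may be absent): case 26 mm along its x, 12 mm along its y, 10 mm tall; on it a 2 mm plate 38 x 12 mm and a black slider nub 7 x 5 mm, 5 mm tall. Origin: centre of its underside; about 15 g.
- switch2: Small brass-cased slide switch (may be absent): case 26 mm along its x, 12 mm along its y, 10 mm tall; on it a 2 mm plate 38 x 12 mm and a black slider nub 7 x 5 mm, 5 mm tall. Origin: centre of its underside; about 15 g.
- spool: Bystander: loose bare metal wire spool, 60 mm across, 44 mm tall; origin at the centre of its underside.
- tip_tin: Bystander: loose open steel tin, 70 mm across, 45 mm tall; origin at the centre of its underside.
- scrap_tray: Bystander: loose empty blue plastic scrap tray, 80 mm along its x, 120 mm along its y, 35 mm tall; origin at the centre of its underside.
Not all that is in view belongs to the job. Leave any blue look-alike of the motor0 alone.

How it is judged:
By the outcome, as a careful person would: the job done as asked, in the order asked, and still so for the second after the job is handed in, with the robot touching nothing.
Of motor0, motor1, motor2, switch0, switch1, switch2 only 3 to 5 are there at a start; the rules pass over those that are not, and their reading is None.
At some moment in a run one of motor0, motor1, motor2, switch0, switch1, switch2 may be knocked a few centimetres aside while the robot is not near it.
Once in a run the grip may slacken for a moment while it holds something.
It also fails if it takes over 210 s, if anything falls off the work surface, if the arm or the gripper's body presses on something with over 40 N, if the wrist force passes 120 N, or if a joint passes its speed limit or range.

## Working session

There is one attempt and no reset: what is moved stays moved. The work goes in short steps, Python scripts to look and compute and a tool call to move; the robot and the scene stay as the last step left them, time stands still between calls to the robot, and variables do not carry over. Pictures are saved under pics/ and viewed, about 12 in all and at most 16, crops included, and the job is handed in when it is done.

Besides the shell and the picture viewer there is one more tool, called as name(argument=value, ...), one argument or row to a line, values as JSON. step_arm: Moves the arm, as the interface text tells. Its arguments: {"type":"object","properties":{"plan":{"type":"array","items":{"type":"array"}}},"required":["plan"]}

```bash
ls; mkdir -p pics; cat > h.py <<'E'
import numpy as np, cv2
from bench import robot
def cam(n):
    p=robot.camera_params(n); return np.array(p["intrinsics"]),np.array(p["R"]),np.array(p["t"])
def ray(n,px,z,c=None):
    K,R,t=c or cam(n); d=R.T@np.linalg.solve(K,[px[0],px[1],1]); o=-R.T@t
    return o+d*(z-o[2])/d[2]
def proj(n,X,c=None):
    K,R,t=c or cam(n); q=K@(R@np.array(X,float)+t); return q[:2]/q[2]
def save(n,f):
    im=robot.get_image(n); cv2.imwrite(f"pics/{f}.png",im[:,:,::-1]); return im
E
python3 - <<'E'
from h import *
a=save("top","top0"); b=save("scene","scene0")
cv2.imwrite("pics/both0.png",cv2.resize(np.vstack([a,b])[:,:,::-1],None,fx=.78,fy=.78))
for n in ["top","scene"]:
    K,R,t=cam(n); print(n,-R.T@t,K[0,0])
    for o in ["box","board","fan","fan_grip","transformer","cover_grip","runout","motor0","switch0","spool","tip_tin","scrap_tray"]:
        r=robot.pinpoint(o,n); print(o,[(np.round(x["location"]).tolist(),round(x["confidence"],2),np.round(ray(n,x["location"],dict(fan=42,fan_grip=80,cover_grip=54.5,board=0).get(o,0))[:2]).tolist()) for x in r])
s=robot.read_state(); print(s["time"],s["tcp_pos"],s["tool_rot"],s["wrist_force"],robot.grip_depth)
E
```

```text
pics
top [ 460.38138281  -17.71171624 1086.67809729] 419.8719512752929
box [([261.0, 172.0], 0.74, [645.0, -17.0])]
board [([125.0, 239.0], 0.76, [469.0, 332.0]), ([352.0, 146.0], 0.37, [717.0, -259.0])]
fan [([249.0, 161.0], 0.94, [666.0, 12.0])]
fan_grip [([254.0, 159.0], 0.95, [665.0, -1.0])]
transformer [([166.0, 155.0], 0.62, [689.0, 233.0]), ([274.0, 227.0], 0.53, [502.0, -53.0]), ([266.0, 174.0], 0.2, [642.0, -32.0])]
cover_grip [([267.0, 191.0], 0.75, [588.0, -34.0])]
runout []
motor0 [([372.0, 215.0], 0.56, [535.0, -305.0]), ([345.0, 286.0], 0.56, [354.0, -232.0]), ([383.0, 251.0], 0.48, [444.0, -332.0]), ([317.0, 281.0], 0.45, [367.0, -161.0]), ([348.0, 251.0], 0.42, [442.0, -243.0])]
switch0 [([264.0, 193.0], 0.5, [592.0, -28.0]), ([336.0, 212.0], 0.49, [541.0, -213.0]), ([347.0, 251.0], 0.44, [442.0, -239.0])]
spool [([350.0, 145.0], 0.65, [719.0, -253.0])]
tip_tin [([165.0, 153.0], 0.95, [696.0, 235.0])]
scrap_tray [([251.0, 122.0], 0.59, [781.0, 10.0])]
scene [1268.8501951  -517.25808169  861.35954446] 445.1315085638973
box [([283.0, 222.0], 0.67, [637.0, -20.0])]
board
[... 327 characters left out ...]
12.0], 0.28, [499.0, -243.0])]
runout []
motor0 [([162.0, 192.0], 0.69, [347.0, -230.0]), ([164.0, 244.0], 0.67, [523.0, -310.0]), ([145.0, 232.0], 0.61, [458.0, -333.0]), ([179.0, 212.0], 0.54, [443.0, -227.0]), ([189.0, 189.0], 0.45, [379.0, -161.0])]
switch0 [([201.0, 230.0], 0.38, [538.0, -211.0])]
spool [([219.0, 287.0], 0.65, [714.0, -262.0])]
tip_tin [([363.0, 195.0], 0.78, [683.0, 226.0]), ([220.0, 287.0], 0.38, [715.0, -261.0])]
scrap_tray [([331.0, 256.0], 0.65, [795.0, 8.0]), ([220.0, 286.0], 0.44, [714.0, -260.0])]
1.3 [136.84479069 609.84420399 222.57295474] [-3.40734533e-05  7.80693424e-01  6.24914215e-01  1.23775848e-05] [ 0.50261189 -0.28199604  0.19880147] 18.700000000000003
```

```bash
python3 - <<'E'
from h import *
a=cv2.imread("pics/top0.png")
cv2.imwrite("pics/topz.png",cv2.resize(a[90:340,90:420],None,fx=2.4,fy=2.4,interpolation=cv2.INTER_CUBIC))
E
```

```text
(no output)
```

View pics/topz.png

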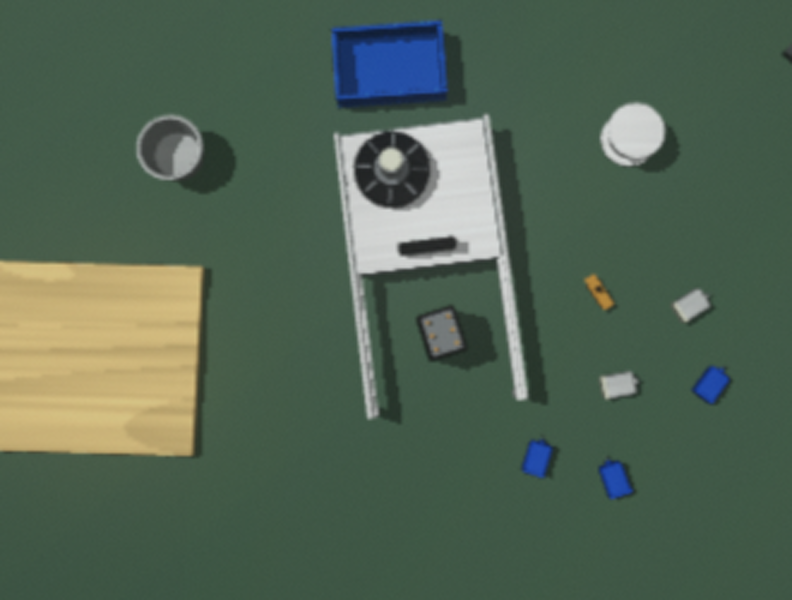

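View pics/scene0.png

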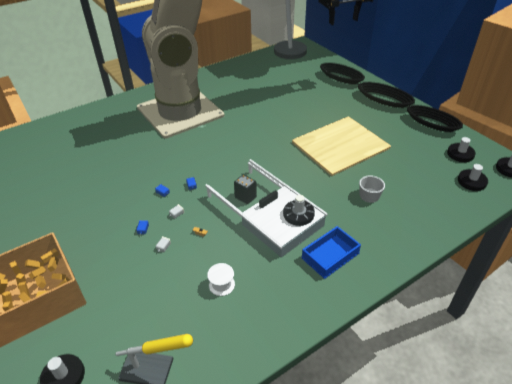

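The top view shows two silver motors (zoom 691,305 and 619,385), one brass switch (599,292) and three blue look-alikes. The fan is on the cover and the transformer is between the rails. Next I'll fit the box pose.

```bash
cat >> h.py <<'E'
def rect(name,cam_,z,k=None):
    out=[]
    for r in robot.outline_of(name,cam_):
        m=r["mask"].astype(np.uint8); cs=cv2.findContours(m,0,2)[0]
        c=max(cs,key=cv2.contourArea)[:,0]; c3=cam(cam_)
        P=np.array([ray(cam_,p,z,c3)[:2] for p in c],np.float32)
        (x,y),(w,h),a=cv2.minAreaRect(P)
        if w<h: w,h,a=h,w,a+90
        out.append((np.round([x,y]).tolist(),np.round([w,h]).tolist(),round((a+90)%180-90),round(r["confidence"],2)))
    return out
E
python3 - <<'E'
from h import *
Z=lambda p,z:ray("top",[90+(p[0]+.5)/2.4-.5,90+(p[1]+.5)/2.4-.5],z)[:2]
A=[[-74,76],[-74,-76],[74,76],[74,-76]]
W=[Z(p,42) for p in [(357,273),(501,258),(341,136),(487,118)]]
W+= [Z((372,416),42),Z((521,398),42)]; A+=[[-224,76],[-224,-76]]
A=np.array(A,float);W=np.array(W);print(W.round())
a=A-A.mean(0);w=W-W.mean(0)
th=np.arctan2((a[:,0]*w[:,1]-a[:,1]*w[:,0]).sum(),(a*w).sum());R=np.array([[np.cos(th),-np.sin(th)],[np.sin(th),np.cos(th)]])
o=W.mean(0)-R@A.mean(0);print("box",o,np.degrees(th));print("resid",(W-(A@R.T+o)).round(1).tolist())
for n,z in [("transformer",60),("motor0",18),("switch0",12),("board",12),("cover_grip",67),("fan",60)]: print(n,rect(n,"top",z))
tr=[rect("transformer","scene",60)]
print("handle pred",R@[-55,0]+o, "pins hint")
K,Rw,t=cam("wrist"); print("wristcam",-Rw.T@t,Rw)
E
```

```text
[[ 559.   38.]
 [ 575. -112.]
 [ 704.   57.]
 [ 725.  -98.]
 [ 412.   21.]
 [ 431. -132.]]
box [641.88381411 -28.97363274] 6.8629933527435805
resid [[-0.6, 0.1], [-2.1, 1.1], [-1.9, 1.2], [0.3, -2.5], [1.6, 0.8], [2.7, -0.7]]
transformer [([496.0, -49.0], [45.0, 37.0], 19, 0.81)]
motor0 [([370.0, -149.0], [37.0, 25.0], -19, 0.66), ([347.0, -230.0], [35.0, 24.0], 15, 0.61), ([446.0, -332.0], [39.0, 28.0], -38, 0.57), ([445.0, -235.0], [37.0, 24.0], -80, 0.48), ([529.0, -315.0], [34.0, 22.0], -57, 0.45)]
switch0 [([541.0, -218.0], [37.0, 15.0], 30, 0.48)]
board [([470.0, 327.0], [241.0, 200.0], 89, 0.71)]
cover_grip [([636.0, -26.0], [149.0, 145.0], -82, 0.57)]
fan [([665.0, 3.0], [78.0, 75.0], -45, 0.66), ([469.0, 312.0], [234.0, 192.0], 89, 0.38), ([527.0, -303.0], [38.0, 24.0], -58, 0.19)]
handle pred [587.27790397 -35.54589096] pins hint
wristcam [ 61.19894915 625.69787456 384.04239217] [[ 2.18369065e-01  9.75866238e-01 -1.93681946e-04]
 [ 9.35852452e-01 -2.09358943e-01  2.83459028e-01]
 [ 2.76577546e-01 -6.20799406e-02 -9.58984328e-01]]
```

```bash
cat >> h.py <<'E'
def go(x,y,z,head,s=None):
    s=s or robot.read_state(); w,a,b,c=s["tool_rot"]; from scipy.spatial.transform import Rotation as Ro
    R=Ro.from_quat([a,b,c,w]).as_matrix(); h0=np.degrees(np.arctan2(R[1,0],R[0,0]))
    d=(head-h0+90)%180-90; h=np.radians(h0+d); p=np.array([x,y,z])-s["tcp_pos"]
    print("h0 %.1f tilt %.1f turn_z %.1f  shift(after turn) x %.1f y %.1f z %.1f |%.0f| j7 %.2f t %.1f"%(h0,np.degrees(np.arccos(-R[2,2])),-d,p[0]*np.cos(h)+p[1]*np.sin(h),p[0]*np.sin(h)-p[1]*np.cos(h),-p[2],np.linalg.norm(p),s["qpos"][6],s["time"]))
BO=np.array([641.9,-29.]);BT=6.9
def bx(x,y):
    c,s_=np.cos(np.radians(BT)),np.sin(np.radians(BT)); return BO+[c*x-s_*y,s_*x+c*y]
E
python3 -c "
from h import *
go(640,0,200,96.9)"
```

```text
h0 77.3 tilt 0.0 turn_z -19.6  shift(after turn) x -665.9 y 426.2 z 22.6 |791| j7 -0.09 t 1.6
```

step_arm(
  plan=[
    [[0,0,0],[0,0,-6.53],0],
    [[0,0,0],[0,0,-6.53],0],
    [[0,0,0],[0,0,-6.53],0],
    [[-0.0333,0.0213,0.001],[0,0,0],0],
    [[-0.0333,0.0213,0.001],[0,0,0],0],
    [[-0.0333,0.0213,0.001],[0,0,0],0],
    [[-0.0333,0.0213,0.001],[0,0,0],0],
    [[-0.0333,0.0213,0.001],[0,0,0],0],
  ],
)

```text
time: 2.32
tcp_pos: [263.7, 455.8, 217.6]
tool_rot: [-0.0, 0.663, 0.749, 0.0]
wrist_force: [0.0, 0.1, -0.5]
finger_gap: 0.999
```

step_arm(
  plan=[
    [[-0.0333,0.0213,0.001],[0,0,0],0],
    [[-0.0333,0.0213,0.001],[0,0,0],0],
    [[-0.0333,0.0213,0.001],[0,0,0],0],
    [[-0.0333,0.0213,0.001],[0,0,0],0],
    [[-0.0333,0.0213,0.001],[0,0,0],0],
    [[-0.0333,0.0213,0.001],[0,0,0],0],
    [[-0.0333,0.0213,0.001],[0,0,0],0],
    [[-0.0333,0.0213,0.001],[0,0,0],0],
  ],
)

```text
time: 2.98
tcp_pos: [465.0, 211.9, 209.9]
tool_rot: [0.0, 0.663, 0.749, 0.0]
wrist_force: [0.8, 0.4, 0.0]
finger_gap: 0.994
```

step_arm(
  plan=[
    [[-0.0333,0.0213,0.001],[0,0,0],0],
    [[-0.0333,0.0213,0.001],[0,0,0],0],
    [[-0.0333,0.0213,0.001],[0,0,0],0],
    [[-0.0333,0.0213,0.001],[0,0,0],0],
    [[-0.0333,0.0213,0.001],[0,0,0],0],
    [[-0.0333,0.0213,0.001],[0,0,0],0],
    [[-0.0333,0.0213,0.001],[0,0,0],0],
    [[0,0,0],[0,0,0],0],
  ],
)

```text
time: 3.65
tcp_pos: [642.5, -8.2, 201.6]
tool_rot: [0.002, 0.666, 0.746, -0.002]
wrist_force: [-0.5, -1.4, 0.2]
finger_gap: 1.0
```

```bash
python3 - <<'E'
from h import *
save("wrist","w1")
for n,z in [("fan_grip",80),("fan",42),("cover_grip",54.5),("box",0)]:
    print(n,[(np.round(r["location"]).tolist(),round(r["confidence"],2),ray("wrist",r["location"],z)[:2].round(1).tolist()) for r in robot.pinpoint(n,"wrist")])
go(665,2,65,96.9)
E
```

```text
fan_grip [([42.0, 200.0], 0.7, [678.2, -198.5])]
fan [([262.0, 200.0], 0.92, [665.4, 11.3])]
cover_grip [([237.0, 119.0], 0.86, [583.7, -22.4])]
box [([240.0, 166.0], 0.84, [641.0, -14.0])]
h0 97.0 tilt 0.1 turn_z 0.1  shift(after turn) x -2.8 y 25.0 z 137.6 |140| j7 1.74 t 3.9
```

View pics/w1.png

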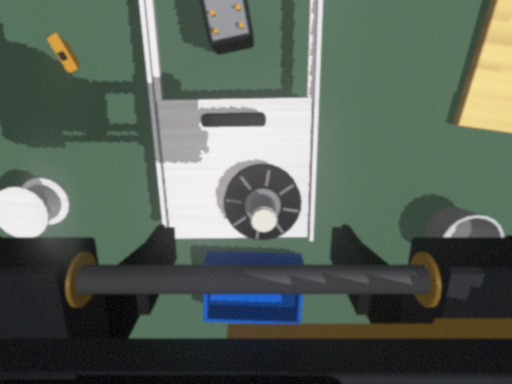

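The wrist view shows the handle at (233,119), the fan hub at (262,203), its cap at (263,220), and the cover edges at columns 160 and 313. I'll use these to cross-check the top view, which differs by about 10 mm in y.

```bash
python3 - <<'E'
from h import *
f=lambda p,z:ray("wrist",p,z)[:2].round(1).tolist()
print("cover corners",[f(p,42) for p in [(161,100),(311,97),(168,238),(308,240)]])
print("handle top",f((233,116),67),"cap",f((263,221),103), "disc top",f((262,201),60))
g=lambda p,z:ray("top",p,z)[:2].round(1).tolist()
print("top cap",g((90+391/2.4,90+160/2.4),103),"disc",g((90+393/2.4,90+170/2.4),60),"handle",g((90+428/2.4,90+245/2.4),67))
print("scene cap",ray("scene",(298,200),103)[:2].round())
im=cv2.imread("pics/scene0.png"); h=im[185:235,255:330]
E
```

```text
cover corners [[576.0, -97.7], [555.2, 47.2], [722.4, -83.9], [705.7, 70.5]]
handle top [581.0, -25.0] cap [665.4, 12.8] disc top [661.0, 12.5]
top cap [665.3, 1.4] disc [663.7, 0.1] handle [584.8, -36.3]
scene cap [674.  -5.]
```

The arm was still settling when that picture was taken, which explains the 10 mm. The top view holds, with the fan axis at about (665, 1.5). Descending to grip it.

step_arm(
  plan=[
    [[-0.0033,0.025,0.01],[0,0,0],0],
    [[0,0,0.03],[0,0,0],0],
    [[0,0,0.03],[0,0,0],0],
    [[0,0,0.03],[0,0,0],0],
    [[0,0,0.02],[0,0,0],0],
    [[0,0,0.0175],[0,0,0],0],
    [[0,0,0],[0,0,0],0],
    [[0,0,0],[0,0,0],0],
  ],
)

```text
time: 4.57
tcp_pos: [664.8, 1.4, 65.1]
tool_rot: [-0.001, 0.662, 0.749, -0.0]
wrist_force: [1.0, 0.3, -0.1]
finger_gap: 0.998
```

step_arm(
  plan=[
    [[0,0,0],[0,0,0],1],
    [[0,0,0],[0,0,0],1],
    [[0,0,0],[0,0,0],1],
    [[0,0,0],[0,0,0],1],
    [[0,0,0],[0,0,0],1],
    [[0,0,0],[0,0,0],1],
    [[0,0,-0.01],[0,0,0],1],
    [[0,0,-0.02],[0,0,0],1],
  ],
)

```text
time: 5.23
tcp_pos: [663.8, -0.0, 93.5]
tool_rot: [-0.001, 0.663, 0.749, -0.002]
wrist_force: [0.6, 0.5, -0.2]
finger_gap: 0.48
```

The fingers close slower than I allowed, so the arm lifted too early. I'm going back down and letting them finish closing.

step_arm(
  plan=[
    [[0,0,0.03],[0,0,0],0.4],
    [[0,0,0],[0,0,0],0.4],
    [[0,0,0],[0,0,0],1],
    [[0,0,0],[0,0,0],1],
    [[0,0,0],[0,0,0],1],
    [[0,0,0],[0,0,0],1],
    [[0,0,0],[0,0,0],1],
    [[0,0,0],[0,0,0],1],
  ],
)

```text
time: 5.9
tcp_pos: [665.7, 0.2, 65.6]
tool_rot: [0.0, 0.663, 0.749, 0.0]
wrist_force: [0.9, 0.9, 3.3]
finger_gap: 0.278
```

step_arm(
  plan=[
    [[0,0,0],[0,0,0],1],
    [[0,0,0],[0,0,0],1],
    [[0,0,0],[0,0,0],1],
    [[0,0,0],[0,0,0],1],
  ],
)

```text
time: 6.23
tcp_pos: [665.7, 0.1, 65.6]
tool_rot: [0.0, 0.663, 0.749, 0.0]
wrist_force: [-1.4, 1.1, 5.5]
finger_gap: 0.277
```

step_arm(
  plan=[
    [[0,0,-0.02],[0,0,0],1],
    [[0,0,-0.03],[0,0,0],1],
    [[0,0,-0.03],[0,0,0],1],
    [[0,0,-0.02],[0,0,0],1],
    [[0.0335,-0.0093,0],[0,0,0],1],
    [[0.0335,-0.0093,0],[0,0,0],1],
    [[0.0335,-0.0093,0],[0,0,0],1],
    [[0.0335,-0.0093,0],[0,0,0],1],
  ],
)

```text
time: 6.9
tcp_pos: [611.3, 129.5, 164.7]
tool_rot: [-0.0, 0.663, 0.748, -0.0]
wrist_force: [0.0, 0.5, -1.6]
finger_gap: 0.278
```

step_arm(
  plan=[
    [[0.0335,-0.0093,0],[0,0,0],1],
    [[0.0335,-0.0093,0],[0,0,0],1],
    [[0.0335,-0.0093,0],[0,0,0],1],
    [[0.0335,-0.0093,0],[0,0,0],1],
    [[0.0335,-0.0093,0],[0,0,0],1],
    [[0.0335,-0.0093,0],[0,0,0],1],
    [[0.0335,-0.0093,0],[0,0,0],1],
    [[0.0335,-0.0093,0],[0,0,0],1],
  ],
)

```text
time: 7.57
tcp_pos: [505.1, 386.6, 164.7]
tool_rot: [0.0, 0.663, 0.749, -0.0]
wrist_force: [1.4, -0.2, -1.7]
finger_gap: 0.275
```

step_arm(
  plan=[
    [[0,0,0.03],[0,0,0],1],
    [[0,0,0.03],[0,0,0],1],
    [[0,0,0.03],[0,0,0],1],
    [[0,0,0.015],[0,0,0],1],
    [[0,0,0],[0,0,0],1],
    [[0,0,0],[0,0,0],1],
  ],
)

```text
time: 8.07
tcp_pos: [505.8, 385.0, 59.5]
tool_rot: [0.0, 0.663, 0.749, -0.001]
wrist_force: [-0.3, 0.7, -0.8]
finger_gap: 0.281
```

step_arm(
  plan=[
    [[0,0,0.012],[0,0,0],1],
    [[0,0,0.008],[0,0,0],1],
    [[0,0,0.003],[0,0,0],1],
    [[0,0,0],[0,0,0],1],
    [[0,0,0],[0,0,0],1],
  ],
)

```text
time: 8.48
tcp_pos: [506.1, 385.6, 37.2]
tool_rot: [-0.0, 0.663, 0.749, 0.0]
wrist_force: [-0.4, 0.0, -0.6]
finger_gap: 0.28
```

step_arm(
  plan=[
    [[0,0,0],[0,0,0],0],
    [[0,0,0],[0,0,0],0],
    [[0,0,0],[0,0,0],0],
    [[0,0,0],[0,0,0],0],
    [[0,0,0],[0,0,0],0],
    [[0,0,0],[0,0,0],0],
    [[0,0,-0.04],[0,0,0],0],
    [[0,0,-0.04],[0,0,0],0],
  ],
)

```text
time: 9.15
tcp_pos: [504.6, 384.3, 115.7]
tool_rot: [-0.0, 0.663, 0.749, -0.003]
wrist_force: [0.4, 0.6, 1.5]
finger_gap: 0.8
```

step_arm(
  plan=[
    [[0,0,-0.04],[0,0,0],0],
    [[0,0,-0.02],[0,0,0],0],
    [[0,0,0],[0,0,0],0],
  ],
)

```text
time: 9.4
tcp_pos: [508.3, 387.0, 183.2]
tool_rot: [0.0, 0.663, 0.749, 0.004]
wrist_force: [-0.0, 1.1, -0.4]
finger_gap: 0.976
```

```bash
python3 - <<'E'
from h import *
save("top","top1")
print(robot.read_state()["wrist_force"],rect("fan","top",30),rect("transformer","top",60))
print([(x["location"],x["confidence"],ray("top",x["location"],0)[:2]) for x in robot.pinpoint("transformer","top")])
a=cv2.imread("pics/top0.png")[205:250,255:295]; cv2.imwrite("pics/tr.png",cv2.resize(a,None,fx=10,fy=10,interpolation=cv2.INTER_CUBIC))
b=cv2.imread("pics/top1.png"); cv2.imwrite("pics/t1z.png",np.hstack([cv2.resize(b[90:340,60:420],(576,400)),cv2.resize(a,(356,400),interpolation=cv2.INTER_CUBIC)])[:, :800+132])
E
```

```text
[-0.44002301  0.05035678 -0.40820606] [([504.0, 368.0], [76.0, 52.0], -16, 0.84), ([787.0, 8.0], [120.0, 89.0], -86, 0.74)] [([496.0, -49.0], [51.0, 42.0], 19, 0.73), ([565.0, -35.0], [292.0, 163.0], 8, 0.7)]
[([271.4, 227.5], 0.63, array([500.99283169, -45.81666001])), ([338.4, 212.1], 0.44, array([ 541.89609063, -219.11285855]))]
```

View pics/t1z.png

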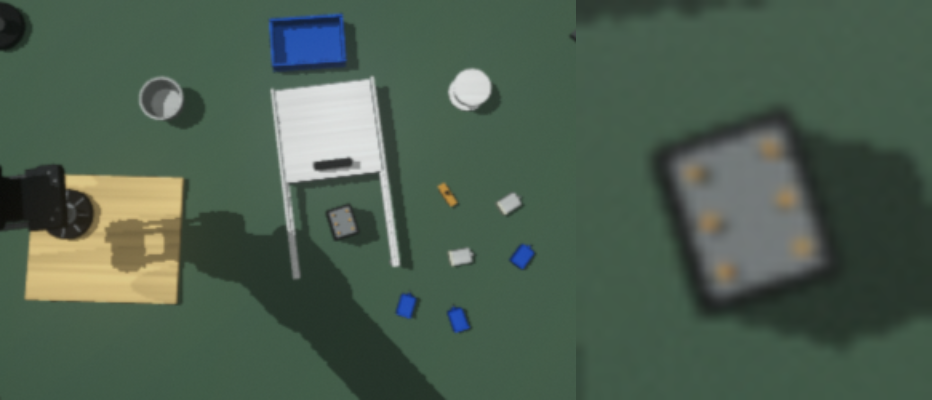

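Fan is set on the board. The transformer is at (496,-49), with its long axis at 19°. I'll grip across its 40 mm side, heading 109°.

```bash
python3 -c "
from h import *
go(496,-49,110,109)"
```

```text
h0 96.9 tilt 0.1 turn_z -12.1  shift(after turn) x -407.4 y -150.2 z 65.6 |439| j7 1.05 t 9.6
```

step_arm(
  plan=[
    [[0,0,0],[0,0,-6.05],0],
    [[0,0,0],[0,0,-6.05],0],
    [[-0.0339,-0.0125,0],[0,0,0],0],
    [[-0.0339,-0.0125,0],[0,0,0],0],
    [[-0.0339,-0.0125,0],[0,0,0],0],
    [[-0.0339,-0.0125,0],[0,0,0],0],
    [[-0.0339,-0.0125,0],[0,0,0],0],
    [[-0.0339,-0.0125,0],[0,0,0],0],
  ],
)

```text
time: 10.27
tcp_pos: [500.4, 166.8, 175.4]
tool_rot: [-0.001, 0.58, 0.814, -0.001]
wrist_force: [1.2, -0.3, 1.0]
finger_gap: 1.003
```

step_arm(
  plan=[
    [[-0.0339,-0.0125,0],[0,0,0],0],
    [[-0.0339,-0.0125,0],[0,0,0],0],
    [[-0.0339,-0.0125,0],[0,0,0],0],
    [[-0.0339,-0.0125,0],[0,0,0],0],
    [[-0.0339,-0.0125,0],[0,0,0],0],
    [[-0.0339,-0.0125,0.02],[0,0,0],0],
    [[0,0,0.03],[0,0,0],0],
    [[0,0,0],[0,0,0],0],
  ],
)

```text
time: 10.93
tcp_pos: [493.2, -50.2, 121.8]
tool_rot: [-0.003, 0.582, 0.813, -0.003]
wrist_force: [-1.6, 0.1, -1.9]
finger_gap: 0.999
```

```bash
python3 -c "
from h import *
go(496,-49,25,109)"
```

```text
h0 108.8 tilt 0.5 turn_z -0.2  shift(after turn) x 0.2 y 3.0 z 96.8 |97| j7 1.98 t 10.9
```

step_arm(
  plan=[
    [[0,0.001,0.03],[0,0,0],0],
    [[0,0,0.03],[0,0,0],0],
    [[0,0,0.025],[0,0,0],0],
    [[0,0,0.015],[0,0,0],0],
    [[0,0,0],[0,0,0],1],
    [[0,0,0],[0,0,0],1],
    [[0,0,0],[0,0,0],1],
    [[0,0,0],[0,0,0],1],
  ],
)

```text
time: 11.6
tcp_pos: [498.9, -47.3, 28.4]
tool_rot: [0.001, 0.58, 0.814, 0.001]
wrist_force: [-0.1, -0.3, 0.3]
finger_gap: 0.782
```

step_arm(
  plan=[
    [[0,0,0],[0,0,0],1],
    [[0,0,0],[0,0,0],1],
    [[0,0,0],[0,0,0],1],
    [[0,0,0],[0,0,0],1],
    [[0,0,0],[0,0,0],1],
  ],
)

```text
time: 12.02
tcp_pos: [498.3, -47.8, 27.4]
tool_rot: [0.0, 0.58, 0.814, 0.0]
wrist_force: [0.6, -1.5, 1.8]
finger_gap: 0.458
```

step_arm(
  plan=[
    [[0,0,-0.02],[0,0,0],1],
    [[0,0,-0.03],[0,0,0],1],
    [[0,0,-0.03],[0,0,0],1],
    [[0,0,-0.02],[0,0,0],1],
    [[0,0,0],[0,0,0],1],
  ],
)

```text
time: 12.43
tcp_pos: [499.8, -47.7, 130.5]
tool_rot: [0.002, 0.581, 0.814, 0.002]
wrist_force: [1.0, -0.6, -4.2]
finger_gap: 0.457
```

```bash
python3 -c "
from h import *
go(440,275,125,109)"
```

```text
h0 109.0 tilt 0.3 turn_z 0.0  shift(after turn) x 324.6 y 48.5 z 5.5 |328| j7 1.98 t 12.4
```

step_arm(
  plan=[
    [[0.0325,0.0049,0],[0,0,0],1],
    [[0.0325,0.0049,0],[0,0,0],1],
    [[0.0325,0.0049,0],[0,0,0],1],
    [[0.0325,0.0049,0],[0,0,0],1],
    [[0.0325,0.0049,0],[0,0,0],1],
    [[0.0325,0.0049,0],[0,0,0],1],
    [[0.0325,0.0049,0],[0,0,0],1],
    [[0.0325,0.0049,0],[0,0,0],1],
  ],
)

```text
time: 13.1
tcp_pos: [448.6, 212.0, 125.4]
tool_rot: [-0.001, 0.58, 0.814, -0.001]
wrist_force: [-0.1, 1.1, -4.3]
finger_gap: 0.457
```

step_arm(
  plan=[
    [[0.0325,0.0049,0],[0,0,0],1],
    [[0.0325,0.0049,0],[0,0,0],1],
    [[0,0,0.03],[0,0,0],1],
    [[0,0,0.03],[0,0,0],1],
    [[0,0,0.01],[0,0,0],1],
    [[0,0,0],[0,0,0],1],
    [[0,0,0],[0,0,0],1],
  ],
)

```text
time: 13.68
tcp_pos: [438.0, 274.8, 56.7]
tool_rot: [-0.0, 0.581, 0.814, -0.001]
wrist_force: [0.4, 0.2, -4.1]
finger_gap: 0.46
```

step_arm(
  plan=[
    [[0,0,0.009],[0,0,0],1],
    [[0,0,0.006],[0,0,0],1],
    [[0,0,0.002],[0,0,0],1],
    [[0,0,0],[0,0,0],1],
    [[0,0,0],[0,0,0],1],
  ],
)

```text
time: 14.1
tcp_pos: [438.4, 275.6, 40.3]
tool_rot: [-0.0, 0.58, 0.814, 0.0]
wrist_force: [0.6, 0.1, -4.4]
finger_gap: 0.46
```

step_arm(
  plan=[
    [[0,0,0],[0,0,0],0],
    [[0,0,0],[0,0,0],0],
    [[0,0,0],[0,0,0],0],
    [[0,0,0],[0,0,0],0],
    [[0,0,0],[0,0,0],0],
    [[0,0,-0.03],[0,0,0],0],
    [[0,0,-0.04],[0,0,0],0],
    [[0,0,-0.04],[0,0,0],0],
  ],
)

```text
time: 14.77
tcp_pos: [437.6, 274.9, 150.9]
tool_rot: [-0.0, 0.58, 0.814, -0.001]
wrist_force: [1.6, 2.1, 0.3]
finger_gap: 0.956
```

```bash
python3 -c "
from h import *
robot.get_image('top')
print(rect('transformer','top',72),rect('fan','top',30))
x,y=bx(-55,0);print(x,y)
go(x,y,130,6.9)"
```

```text
[([470.0, 308.0], [231.0, 193.0], 89, 0.36), ([773.0, 8.0], [117.0, 86.0], -85, 0.35)] [([693.0, 242.0], [73.0, 71.0], -90, 0.64), ([515.0, 381.0], [79.0, 61.0], 78, 0.63)]
587.2983461938804 -35.60752613590559
h0 109.0 tilt 0.4 turn_z -77.9  shift(after turn) x -108.8 y -327.9 z 23.4 |346| j7 1.29 t 14.9
```

step_arm(
  plan=[
    [[0,0,0],[0,0,6.8],0],
    [[0,0,0],[0,0,6.8],0],
    [[0,0,0],[0,0,6.8],0],
    [[0,0,0],[0,0,6.8],0],
    [[0,0,0],[0,0,6.8],0],
    [[0,0,0],[0,0,6.8],0],
    [[0,0,0],[0,0,6.8],0],
    [[0,0,0],[0,0,6.8],0],
  ],
)

```text
time: 15.58
tcp_pos: [437.7, 275.2, 148.9]
tool_rot: [0.0, 0.89, 0.456, -0.001]
wrist_force: [0.2, -0.1, 0.3]
finger_gap: 0.998
```

step_arm(
  plan=[
    [[0,0,0],[0,0,6.8],0],
    [[0,0,0],[0,0,6.8],0],
    [[0,0,0],[0,0,6.8],0],
    [[0,0,0],[0,0,6.8],0],
    [[0,0,0],[0,0,6.8],0],
    [[0,0,0],[0,0,6.8],0],
    [[0,0,0],[0,0,6.8],0],
    [[0,0,0],[0,0,0],0],
  ],
)

```text
time: 16.25
tcp_pos: [437.7, 275.2, 149.0]
tool_rot: [0.001, 0.998, 0.059, -0.001]
wrist_force: [-0.4, 0.6, -0.4]
finger_gap: 1.004
```

```bash
python3 -c "
from h import *
x,y=bx(-55,0)
go(x,y,130,6.9)"
```

```text
h0 6.7 tilt 0.1 turn_z -0.2  shift(after turn) x 111.1 y 326.6 z 19.0 |345| j7 -0.47 t 16.2
```

step_arm(
  plan=[
    [[0.0123,0.0363,0],[0,0,0],0],
    [[0.0123,0.0363,0],[0,0,0],0],
    [[0.0123,0.0363,0],[0,0,0],0],
    [[0.0123,0.0363,0],[0,0,0],0],
    [[0.0123,0.0363,0],[0,0,0],0],
    [[0.0123,0.0363,0],[0,0,0],0],
    [[0.0123,0.0363,0],[0,0,0],0],
    [[0.0123,0.0363,0],[0,0,0],0],
  ],
)

```text
time: 16.92
tcp_pos: [571.7, -2.3, 149.4]
tool_rot: [-0.0, 0.998, 0.064, -0.0]
wrist_force: [0.8, 0.4, 0.8]
finger_gap: 1.001
```

step_arm(
  plan=[
    [[0.0123,0.0363,0],[0,0,0],0],
    [[0,0,0.019],[0,0,-0.2],0],
    [[0,0,0],[0,0,0],0],
    [[0,0,0],[0,0,0],0],
    [[0,0,0],[0,0,0],0],
  ],
)

```text
time: 17.33
tcp_pos: [587.9, -33.9, 131.0]
tool_rot: [-0.0, 0.998, 0.065, -0.0]
wrist_force: [0.4, 0.4, 0.3]
finger_gap: 1.002
```

```bash
python3 - <<'E'
from h import *
im=save("wrist","w2")
print([(np.round(r["location"]),r["confidence"],ray("wrist",r["location"],54.5)[:2].round(1)) for r in robot.pinpoint("cover_grip","wrist")])
x,y=bx(-55,0); go(x,y,47,6.9)
E
```

```text
[(array([251., 201.]), 0.91, array([587.6, -35.4]))]
h0 7.4 tilt 0.1 turn_z 0.5  shift(after turn) x -1.2 y 1.7 z 84.6 |85| j7 0.29 t 17.4
```

View pics/w2.png

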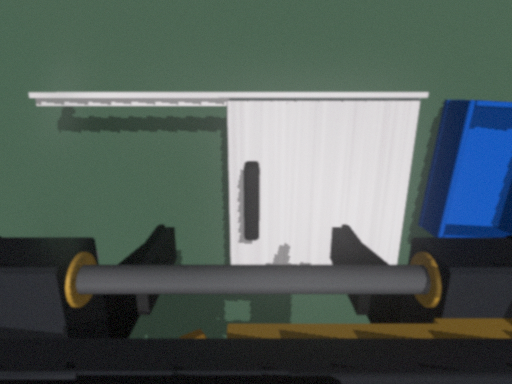

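The handle at pixel (251,201) gives (587.6,-35.4), which matches the prediction. Descending to grip the handle.

step_arm(
  plan=[
    [[0,0.0015,0.03],[0,0,0],0],
    [[0,0,0.03],[0,0,0],0],
    [[0,0,0.016],[0,0,0],0],
    [[0,0,0.008],[0,0,0],0],
    [[0,0,0],[0,0,0],1],
    [[0,0,0],[0,0,0],1],
    [[0,0,0],[0,0,0],1],
    [[0,0,0],[0,0,0],1],
  ],
)

```text
time: 18.1
tcp_pos: [589.3, -36.4, 48.5]
tool_rot: [-0.0, 0.998, 0.063, 0.001]
wrist_force: [0.6, -0.3, 0.4]
finger_gap: 0.781
```

step_arm(
  plan=[
    [[0,0,0],[0,0,0],1],
    [[0,0,0],[0,0,0],1],
    [[0,0,0],[0,0,0],1],
    [[0,0,0],[0,0,0],1],
    [[0,0,0],[0,0,0],1],
    [[0,0,0],[0,0,0],1],
    [[0,0,0],[0,0,0],1],
    [[0,0,0],[0,0,0],1],
  ],
)

```text
time: 18.77
tcp_pos: [588.3, -36.6, 47.0]
tool_rot: [-0.0, 0.998, 0.063, -0.0]
wrist_force: [-0.1, -0.9, -1.1]
finger_gap: 0.172
```

step_arm(
  plan=[
    [[0,0,0],[0,0,0],1],
    [[0,0,0],[0,0,0],1],
  ],
)

```text
time: 18.93
tcp_pos: [588.2, -36.6, 47.0]
tool_rot: [-0.0, 0.998, 0.063, -0.0]
wrist_force: [-0.7, -0.3, -0.5]
finger_gap: 0.134
```

step_arm(
  plan=[
    [[-0.01,0,0],[0,0,0],1],
    [[-0.015,0,0],[0,0,0],1],
    [[-0.02,0,0],[0,0,0],1],
    [[-0.02,0,0],[0,0,0],1],
    [[-0.02,0,0],[0,0,0],1],
    [[-0.02,0,0],[0,0,0],1],
    [[-0.01,0,0],[0,0,0],1],
    [[0,0,0],[0,0,0],1],
  ],
)

```text
time: 19.6
tcp_pos: [472.5, -51.7, 47.0]
tool_rot: [-0.0, 0.998, 0.063, -0.001]
wrist_force: [-1.8, -3.7, -6.7]
finger_gap: 0.137
```

step_arm(
  plan=[
    [[-0.012,0,0],[0,0,0],1],
    [[-0.01,0,0],[0,0,0],1],
    [[-0.006,0,0],[0,0,0],1],
    [[-0.002,0,0],[0,0,0],1],
    [[0,0,0],[0,0,0],1],
    [[0,0,0],[0,0,0],1],
  ],
)

```text
time: 20.1
tcp_pos: [444.8, -54.8, 47.4]
tool_rot: [-0.0, 0.998, 0.063, -0.0]
wrist_force: [-1.7, -0.7, 8.0]
finger_gap: 0.136
```

step_arm(
  plan=[
    [[-0.002,0,0],[0,0,0],1],
    [[-0.001,0,0],[0,0,0],1],
    [[0,0,0],[0,0,0],1],
  ],
)

```text
time: 20.35
tcp_pos: [444.8, -54.9, 47.5]
tool_rot: [0.0, 0.998, 0.063, 0.003]
wrist_force: [16.4, -0.1, -13.6]
finger_gap: 0.136
```

step_arm(
  plan=[
    [[0,0,0],[0,0,0],0],
    [[0,0,0],[0,0,0],0],
    [[0,0,0],[0,0,0],0],
    [[0,0,0],[0,0,0],0],
    [[0,0,0],[0,0,0],0],
    [[0,0,-0.03],[0,0,0],0],
    [[0,0,-0.04],[0,0,0],0],
    [[0,0,-0.04],[0,0,0],0],
  ],
)

```text
time: 21.02
tcp_pos: [440.2, -55.8, 157.8]
tool_rot: [0.001, 0.998, 0.063, -0.001]
wrist_force: [1.1, 0.7, -0.1]
finger_gap: 0.656
```

step_arm(
  plan=[
    [[0,0,-0.03],[0,0,0],0],
    [[0,0,0],[0,0,0],0],
    [[0,0,0],[0,0,0],0],
  ],
)

```text
time: 21.27
tcp_pos: [442.3, -55.1, 188.3]
tool_rot: [-0.001, 0.998, 0.063, 0.001]
wrist_force: [-0.7, -0.2, 0.2]
finger_gap: 0.884
```

```bash
python3 - <<'E'
from h import *
save("top","top2")
for n,z in [("motor0",18),("switch0",12)]: print(n,rect(n,"top",z))
go(529,-315,130,-57); go(445,-235,130,10); go(541,-218,130,30)
E
```

```text
motor0 [([348.0, -229.0], [35.0, 24.0], 18, 0.59), ([445.0, -236.0], [40.0, 24.0], -78, 0.54), ([447.0, -332.0], [38.0, 26.0], -38, 0.42)]
switch0 [([542.0, -218.0], [34.0, 14.0], 33, 0.53), ([714.0, -258.0], [65.0, 63.0], -1, 0.24)]
h0 7.2 tilt 0.1 turn_z 64.2  shift(after turn) x 266.0 y 67.4 z 55.8 |280| j7 0.10 t 21.4
h0 7.2 tilt 0.1 turn_z -2.8  shift(after turn) x -26.9 y 177.8 z 55.8 |188| j7 0.10 t 21.4
h0 7.2 tilt 0.1 turn_z -22.8  shift(after turn) x 5.5 y 191.1 z 55.8 |199| j7 0.10 t 21.4
```

step_arm(
  plan=[
    [[0.002,0.0376,0],[0,0,0],0],
    [[0.002,0.0376,0],[0,0,0],0],
    [[0.002,0.0376,0],[0,0,0],0],
    [[0.002,0.0376,0],[0,0,0],0],
    [[0.002,0.0376,0],[0,0,0],0],
    [[0,0,0],[0,0,0],0],
    [[0,0,0],[0,0,0],0],
    [[0,0,0],[0,0,0],0],
  ],
)

```text
time: 22.08
tcp_pos: [474.4, -240.0, 185.7]
tool_rot: [-0.0, 0.998, 0.063, -0.001]
wrist_force: [0.5, 0.3, -0.7]
finger_gap: 1.0
```

```bash
python3 - <<'E'
from h import *
save("wrist","w3")
for n,z in [("motor0",18),("switch0",12)]: print(n,rect(n,"wrist",z))
go(445,-235,3,11)
E
```

```text
motor0 [([450.0, -332.0], [40.0, 28.0], -38, 0.83), ([373.0, -152.0], [41.0, 25.0], -18, 0.82), ([530.0, -313.0], [42.0, 24.0], -58, 0.79), ([447.0, -238.0], [41.0, 25.0], -79, 0.77), ([351.0, -230.0], [40.0, 25.0], 18, 0.71), ([566.0, -91.0], [281.0, 56.0], 7, 0.41)]
switch0 [([544.0, -217.0], [38.0, 14.0], 35, 0.9)]
h0 7.4 tilt 0.1 turn_z -3.6  shift(after turn) x -28.8 y -9.7 z 183.6 |186| j7 0.65 t 22.2
```

View pics/w3.png

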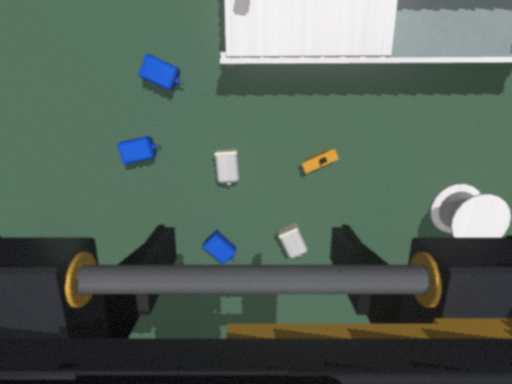

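The view shows motor A at (228,167) with its shaft towards -y, the switch at (320,161) and motor B at (292,241), in agreement with the top view. Picking motor A first.

step_arm(
  plan=[
    [[0,0,0],[0,0,-3.6],0.4],
    [[-0.028,-0.0107,0.02],[0,0,0],0.4],
    [[0,0,0.035],[0,0,0],0.4],
    [[0,0,0.035],[0,0,0],0.4],
    [[0,0,0.035],[0,0,0],0.4],
    [[0,0,0.03],[0,0,0],0.4],
    [[0,0,0],[0,0,0],0.4],
    [[0,0,0],[0,0,0],0.4],
  ],
)

```text
time: 22.9
tcp_pos: [444.9, -234.4, 31.8]
tool_rot: [-0.0, 0.995, 0.095, -0.001]
wrist_force: [0.3, -0.1, 0.8]
finger_gap: 0.609
```

```bash
python3 -c "
from h import *
go(446,-234,3,11)"
```

```text
h0 10.9 tilt 0.1 turn_z -0.1  shift(after turn) x 1.2 y -0.2 z 28.8 |29| j7 0.86 t 22.9
```

step_arm(
  plan=[
    [[0.001,0,0.015],[0,0,0],0.4],
    [[0,0,0.01],[0,0,0],0.4],
    [[0,0,0.004],[0,0,0],0.4],
    [[0,0,0],[0,0,0],1],
    [[0,0,0],[0,0,0],1],
    [[0,0,0],[0,0,0],1],
    [[0,0,0],[0,0,0],1],
    [[0,0,0],[0,0,0],1],
  ],
)

```text
time: 23.57
tcp_pos: [446.9, -235.1, 3.5]
tool_rot: [0.0, 0.996, 0.094, 0.0]
wrist_force: [0.2, -1.2, 0.2]
finger_gap: 0.306
```

step_arm(
  plan=[
    [[0,0,0],[0,0,0],1],
    [[0,0,0],[0,0,0],1],
    [[0,0,0],[0,0,0],1],
    [[0,0,-0.02],[0,0,0],1],
    [[0,0,-0.03],[0,0,0],1],
    [[0,0,-0.04],[0,0,0],1],
    [[0,0,0],[0,0,0],1],
    [[0,0,0],[0,0,0],1],
  ],
)

```text
time: 24.23
tcp_pos: [447.9, -235.3, 94.7]
tool_rot: [0.0, 0.996, 0.095, 0.002]
wrist_force: [0.5, 0.4, 0.5]
finger_gap: 0.272
```

```bash
python3 -c "
from h import *
x,y=bx(38,34);print(x,y)
go(x,y,95,6.9)"
```

```text
675.5401264729409 9.318949501317732
h0 10.9 tilt 0.2 turn_z 4.0  shift(after turn) x 255.3 y -215.5 z -0.3 |334| j7 0.78 t 24.2
```

step_arm(
  plan=[
    [[0,0,0],[0,0,4.0],1],
    [[0.0284,-0.024,0],[0,0,0],1],
    [[0.0284,-0.024,0],[0,0,0],1],
    [[0.0284,-0.024,0],[0,0,0],1],
    [[0.0284,-0.024,0],[0,0,0],1],
    [[0.0284,-0.024,0],[0,0,0],1],
    [[0.0284,-0.024,0],[0,0,0],1],
    [[0.0284,-0.024,0],[0,0,0],1],
  ],
)

```text
time: 24.9
tcp_pos: [624.1, -42.8, 91.1]
tool_rot: [-0.0, 0.998, 0.06, -0.001]
wrist_force: [-0.3, -0.4, -0.1]
finger_gap: 0.273
```

step_arm(
  plan=[
    [[0.0284,-0.024,0],[0,0,0],1],
    [[0.0284,-0.0235,0],[0,0,0],1],
    [[0,0,0],[0,0,0],1],
    [[0,0,0],[0,0,0],1],
    [[0,0,0.025],[0,0,0],1],
    [[0,0,0.02],[0,0,0],1],
    [[0,0,0],[0,0,0],1],
    [[0,0,0],[0,0,0],1],
  ],
)

```text
time: 25.57
tcp_pos: [673.1, 8.2, 46.7]
tool_rot: [0.0, 0.998, 0.059, -0.002]
wrist_force: [0.3, 0.0, 0.5]
finger_gap: 0.274
```

```bash
python3 -c "
from h import *
x,y=bx(38,34)
go(x,y,9,6.9)"
```

```text
h0 6.8 tilt 0.2 turn_z -0.1  shift(after turn) x 2.5 y -0.8 z 37.7 |38| j7 0.34 t 25.6
```

step_arm(
  plan=[
    [[-0.0055,-0.0005,0],[0,0,0],1],
    [[0,0,0.015],[0,0,0],1],
    [[0,0,0.012],[0,0,0],1],
    [[0,0,0.007],[0,0,0],1],
    [[0,0,0.003],[0,0,0],1],
    [[0,0,0],[0,0,0],1],
    [[0,0,0],[0,0,0],0.55],
    [[0,0,0],[0,0,0],0.55],
  ],
)

```text
time: 26.23
tcp_pos: [669.6, 9.1, 11.6]
tool_rot: [0.0, 0.998, 0.06, 0.0]
wrist_force: [0.7, 0.6, -0.5]
finger_gap: 0.354
```

step_arm(
  plan=[
    [[0,0,0],[0,0,0],0.55],
    [[0,0,0],[0,0,0],0.55],
    [[0,0,-0.03],[0,0,0],0.55],
    [[0,0,-0.04],[0,0,0],0.55],
    [[0,0,-0.04],[0,0,0],0.4],
    [[0,0,-0.03],[0,0,0],0.4],
    [[0,0,0],[0,0,0],0.4],
    [[0,0,0],[0,0,0],0.4],
  ],
)

```text
time: 26.9
tcp_pos: [670.3, 9.1, 153.3]
tool_rot: [-0.0, 0.998, 0.06, 0.002]
wrist_force: [0.8, -0.3, -0.6]
finger_gap: 0.588
```

```bash
python3 - <<'E'
from h import *
robot.get_image("wrist"); robot.get_image("top")
print(rect("motor0","wrist",22));print(rect("motor0","top",18)); print(rect("switch0","top",12))
go(532,-316,140,-148)
go(532,-316,140,32)
E
```

```text
[([666.0, 9.0], [38.0, 24.0], -83, 0.77)]
[([447.0, -332.0], [38.0, 26.0], -40, 0.63), ([348.0, -229.0], [38.0, 27.0], 18, 0.58), ([508.0, 388.0], [82.0, 79.0], -87, 0.51), ([529.0, -313.0], [35.0, 24.0], -57, 0.49), ([370.0, -150.0], [38.0, 26.0], -17, 0.46)]
[([542.0, -217.0], [37.0, 14.0], 33, 0.63)]
h0 6.8 tilt 0.1 turn_z -25.2  shift(after turn) x -288.1 y 203.6 z 9.6 |353| j7 0.30 t 27.1
h0 6.8 tilt 0.1 turn_z -25.2  shift(after turn) x -288.1 y 203.6 z 9.6 |353| j7 0.30 t 27.1
```

step_arm(
  plan=[
    [[0,0,0],[0,0,-6.3],0.4],
    [[0,0,0],[0,0,-6.3],0.4],
    [[0,0,0],[0,0,-6.3],0.4],
    [[0,0,0],[0,0,-6.3],0.4],
    [[-0.0288,0.0204,0],[0,0,0],0.4],
    [[-0.0288,0.0204,0],[0,0,0],0.4],
    [[-0.0288,0.0204,0],[0,0,0],0.4],
    [[-0.0288,0.0204,0],[0,0,0],0.4],
  ],
)

```text
time: 27.82
tcp_pos: [613.6, -122.3, 150.1]
tool_rot: [-0.0, 0.961, 0.276, -0.001]
wrist_force: [1.4, -0.7, 0.2]
finger_gap: 0.601
```

step_arm(
  plan=[
    [[-0.0288,0.0204,0],[0,0,0],0.4],
    [[-0.0288,0.0204,0],[0,0,0],0.4],
    [[-0.0288,0.0204,0],[0,0,0],0.4],
    [[-0.0288,0.0204,0],[0,0,0],0.4],
    [[-0.0288,0.0204,0],[0,0,0],0.4],
    [[-0.0288,0.0204,0],[0,0,0],0.4],
    [[0,0,0.01],[0,0,0],0.4],
    [[0,0,0],[0,0,0],0.4],
  ],
)

```text
time: 28.48
tcp_pos: [530.8, -318.6, 139.0]
tool_rot: [-0.001, 0.962, 0.274, -0.001]
wrist_force: [-0.4, 0.9, -0.2]
finger_gap: 0.597
```

step_arm(
  plan=[
    [[0,0,0],[0,0,0],0.4],
    [[0,0,0],[0,0,0],0.4],
  ],
)

```text
time: 28.65
tcp_pos: [533.9, -315.1, 140.6]
tool_rot: [-0.0, 0.961, 0.277, -0.0]
wrist_force: [0.7, 0.7, 0.2]
finger_gap: 0.601
```

```bash
python3 - <<'E'
from h import *
robot.get_image("wrist")
print(rect("motor0","wrist",18)); print(rect("switch0","wrist",12))
go(532,-316,33,32)
E
```

```text
[([531.0, -317.0], [42.0, 24.0], -58, 0.75), ([450.0, -335.0], [38.0, 26.0], -36, 0.6)]
[([544.0, -220.0], [36.0, 12.0], 32, 0.59), ([531.0, -318.0], [38.0, 24.0], -57, 0.31)]
h0 32.1 tilt 0.0 turn_z 0.1  shift(after turn) x -2.1 y -0.6 z 108.2 |108| j7 1.26 t 28.8
```

step_arm(
  plan=[
    [[-0.0015,0.0015,0.03],[0,0,0],0.4],
    [[0,0,0.035],[0,0,0],0.4],
    [[0,0,0.035],[0,0,0],0.4],
    [[0,0,0.02],[0,0,0],0.4],
    [[0,0,0.012],[0,0,0],0.4],
    [[0,0,0.005],[0,0,0],0.4],
    [[0,0,0],[0,0,0],1],
    [[0,0,0],[0,0,0],1],
  ],
)

```text
time: 29.47
tcp_pos: [533.6, -319.0, 5.3]
tool_rot: [0.001, 0.961, 0.276, 0.001]
wrist_force: [0.7, 0.1, 0.0]
finger_gap: 0.521
```

step_arm(
  plan=[
    [[0,0,0],[0,0,0],1],
    [[0,0,0],[0,0,0],1],
    [[0,0,0],[0,0,0],1],
    [[0,0,0],[0,0,0],1],
    [[0,0,0],[0,0,0],1],
    [[0,0,0],[0,0,0],1],
    [[0,0,-0.02],[0,0,0],1],
    [[0,0,-0.03],[0,0,0],1],
  ],
)

```text
time: 30.13
tcp_pos: [531.1, -317.5, 52.1]
tool_rot: [-0.002, 0.961, 0.276, -0.002]
wrist_force: [1.0, 0.0, 0.1]
finger_gap: 0.271
```

step_arm(
  plan=[
    [[0,0,-0.04],[0,0,0],1],
    [[0,0,0],[0,0,6.3],1],
    [[0,0,0],[0,0,6.3],1],
    [[0,0,0],[0,0,6.3],1],
    [[0,0,0],[0,0,6.3],1],
    [[0,0,0],[0,0,0],1],
  ],
)

```text
time: 30.63
tcp_pos: [532.8, -318.3, 94.0]
tool_rot: [-0.0, 0.998, 0.057, -0.0]
wrist_force: [-0.5, -0.1, -0.6]
finger_gap: 0.276
```

```bash
python3 -c "
from h import *
x,y=bx(-28,34)
go(x,y,95,6.9)"
```

```text
h0 6.6 tilt 0.0 turn_z -0.3  shift(after turn) x 115.0 y -308.1 z -1.0 |329| j7 0.89 t 30.6
```

step_arm(
  plan=[
    [[0.0128,-0.0342,0],[0,0,-0.3],1],
    [[0.0128,-0.0342,0],[0,0,0],1],
    [[0.0128,-0.0342,0],[0,0,0],1],
    [[0.0128,-0.0342,0],[0,0,0],1],
    [[0.0128,-0.0342,0],[0,0,0],1],
    [[0.0128,-0.0342,0],[0,0,0],1],
    [[0.0128,-0.0342,0],[0,0,0],1],
    [[0.0128,-0.0342,0],[0,0,0],1],
  ],
)

```text
time: 31.3
tcp_pos: [600.7, -32.6, 94.1]
tool_rot: [-0.0, 0.998, 0.064, 0.0]
wrist_force: [1.3, -0.2, -0.4]
finger_gap: 0.275
```

step_arm(
  plan=[
    [[0.0128,-0.0342,0],[0,0,0],1],
    [[0,0,0],[0,0,0],1],
    [[0,0,0],[0,0,0],1],
    [[0,0,0.025],[0,0,0],1],
    [[0,0,0.02],[0,0,0],1],
    [[0,0,0],[0,0,0],1],
    [[0,0,0],[0,0,0],1],
  ],
)

```text
time: 31.88
tcp_pos: [608.2, -0.4, 48.7]
tool_rot: [0.0, 0.998, 0.062, -0.001]
wrist_force: [0.2, -0.2, -0.0]
finger_gap: 0.277
```

```bash
python3 -c "
from h import *
x,y=bx(-28,34)
go(x,y,10,6.9)"
```

```text
h0 7.1 tilt 0.1 turn_z 0.2  shift(after turn) x 2.0 y -1.6 z 38.7 |39| j7 0.36 t 31.9
```

step_arm(
  plan=[
    [[0.002,-0.0015,0.015],[0,0,0],1],
    [[0,0,0.013],[0,0,0],1],
    [[0,0,0.007],[0,0,0],1],
    [[0,0,0.003],[0,0,0],1],
    [[0,0,0],[0,0,0],1],
    [[0,0,0],[0,0,0],0.55],
    [[0,0,0],[0,0,0],0.55],
    [[0,0,0],[0,0,0],0.55],
  ],
)

```text
time: 32.55
tcp_pos: [611.3, 2.9, 11.6]
tool_rot: [-0.0, 0.998, 0.062, 0.0]
wrist_force: [-0.4, -0.3, 0.0]
finger_gap: 0.406
```

step_arm(
  plan=[
    [[0,0,0],[0,0,0],0.55],
    [[0,0,-0.03],[0,0,0],0.55],
    [[0,0,-0.04],[0,0,0],0.55],
    [[0,0,-0.04],[0,0,0],0.4],
    [[0,0,-0.03],[0,0,0],0.4],
    [[0,0,0],[0,0,0],0.4],
    [[0,0,0],[0,0,0],0.4],
  ],
)

```text
time: 33.13
tcp_pos: [612.0, 2.9, 153.2]
tool_rot: [-0.001, 0.998, 0.062, 0.002]
wrist_force: [0.0, 0.3, -0.1]
finger_gap: 0.588
```

```bash
python3 - <<'E'
from h import *
robot.get_image("wrist"); robot.get_image("top")
print(rect("motor0","wrist",22));print(rect("motor0","top",18)); print(rect("switch0","top",12))
go(543,-218,140,123)
go(543,-218,140,-57)
E
```

```text
[([607.0, 7.0], [40.0, 23.0], -84, 0.87), ([664.0, 8.0], [38.0, 25.0], -83, 0.86)]
[([447.0, -332.0], [37.0, 26.0], -38, 0.73), ([347.0, -230.0], [33.0, 22.0], 18, 0.6)]
[([577.0, -68.0], [306.0, 123.0], 4, 0.7), ([542.0, -218.0], [34.0, 13.0], 33, 0.63)]
h0 7.1 tilt 0.1 turn_z 64.1  shift(after turn) x 148.7 y 176.6 z 9.8 |231| j7 0.30 t 33.4
h0 7.1 tilt 0.1 turn_z 64.1  shift(after turn) x 148.7 y 176.6 z 9.8 |231| j7 0.30 t 33.4
```

step_arm(
  plan=[
    [[0,0,0],[0,0,7.1],0.4],
    [[0,0,0],[0,0,7.1],0.4],
    [[0,0,0],[0,0,7.1],0.4],
    [[0,0,0],[0,0,7.1],0.4],
    [[0,0,0],[0,0,7.1],0.4],
    [[0,0,0],[0,0,7.1],0.4],
    [[0,0,0],[0,0,7.1],0.4],
    [[0,0,0],[0,0,7.1],0.4],
  ],
)

```text
time: 34.05
tcp_pos: [610.4, 2.8, 150.2]
tool_rot: [0.0, 0.906, -0.423, -0.001]
wrist_force: [-0.2, -0.6, -1.1]
finger_gap: 0.601
```

step_arm(
  plan=[
    [[0,0,0],[0,0,7.1],0.5],
    [[0.0248,0.0294,0],[0,0,0],0.5],
    [[0.0248,0.0294,0],[0,0,0],0.5],
    [[0.0248,0.0294,0],[0,0,0],0.5],
    [[0.0248,0.0294,0],[0,0,0],0.5],
    [[0.0248,0.0294,0],[0,0,0],0.5],
    [[0.0248,0.0294,0.01],[0,0,0],0.5],
    [[0,0,0],[0,0,0],0.5],
  ],
)

```text
time: 34.72
tcp_pos: [539.8, -226.9, 140.0]
tool_rot: [0.002, 0.877, -0.48, -0.0]
wrist_force: [-0.4, -1.9, -0.1]
finger_gap: 0.503
```

step_arm(
  plan=[
    [[0,0,0],[0,0,0],0.5],
    [[0,0,0],[0,0,0],0.5],
    [[0,0,0],[0,0,0],0.5],
  ],
)

```text
time: 34.97
tcp_pos: [545.4, -216.8, 140.6]
tool_rot: [-0.0, 0.88, -0.474, -0.0]
wrist_force: [-0.0, 0.3, -0.5]
finger_gap: 0.501
```

```bash
python3 - <<'E'
from h import *
robot.get_image("wrist")
print(rect("switch0","wrist",12))
go(543,-218,33,-57)
E
```

```text
[([544.0, -219.0], [37.0, 11.0], 33, 0.7)]
h0 -56.6 tilt 0.0 turn_z 0.4  shift(after turn) x -0.4 y 2.8 z 107.8 |108| j7 -0.32 t 35.1
```

step_arm(
  plan=[
    [[0.0005,0.002,0.03],[0,0,0],0.5],
    [[0,0,0.035],[0,0,0],0.5],
    [[0,0,0.035],[0,0,0],0.5],
    [[0,0,0.02],[0,0,0],0.5],
    [[0,0,0.012],[0,0,0],0.5],
    [[0,0,0.006],[0,0,0],0.5],
    [[0,0,0],[0,0,0],1],
    [[0,0,0],[0,0,0],1],
  ],
)

```text
time: 35.73
tcp_pos: [544.3, -220.0, 4.1]
tool_rot: [-0.0, 0.88, -0.475, 0.001]
wrist_force: [0.5, -1.2, -0.0]
finger_gap: 0.419
```

step_arm(
  plan=[
    [[0,0,0],[0,0,0],1],
    [[0,0,0],[0,0,0],1],
    [[0,0,0],[0,0,0],1],
    [[0,0,0],[0,0,0],1],
    [[0,0,0],[0,0,0],1],
    [[0,0,0],[0,0,0],1],
    [[0,0,0],[0,0,0],1],
    [[0,0,0],[0,0,0],1],
  ],
)

```text
time: 36.4
tcp_pos: [543.9, -219.9, 3.6]
tool_rot: [-0.0, 0.88, -0.475, 0.0]
wrist_force: [-0.1, 1.1, 6.5]
finger_gap: 0.141
```

step_arm(
  plan=[
    [[0,0,-0.02],[0,0,0],1],
    [[0,0,-0.03],[0,0,0],1],
    [[0,0,-0.04],[0,0,0],1],
    [[0,0,0],[0,0,-7.1],1],
    [[0,0,0],[0,0,-7.1],1],
    [[0,0,0],[0,0,-7.1],1],
    [[0,0,0],[0,0,-7.1],1],
    [[0,0,0],[0,0,-7.1],1],
  ],
)

```text
time: 37.07
tcp_pos: [543.4, -219.8, 93.0]
tool_rot: [-0.0, 0.983, -0.181, -0.0]
wrist_force: [-0.9, -0.7, 0.4]
finger_gap: 0.132
```

step_arm(
  plan=[
    [[0,0,0],[0,0,-7.1],1],
    [[0,0,0],[0,0,-7.1],1],
    [[0,0,0],[0,0,-7.1],1],
    [[0,0,0],[0,0,-6.8],1],
    [[0,0,0],[0,0,0],1],
    [[0,0,0],[0,0,0],1],
  ],
)

```text
time: 37.57
tcp_pos: [543.3, -219.9, 93.0]
tool_rot: [-0.0, 0.998, 0.058, 0.0]
wrist_force: [0.3, 0.6, -0.5]
finger_gap: 0.134
```

```bash
python3 -c "
from h import *
x,y=bx(5,-42)
go(x,y,95,6.9)"
```

```text
h0 6.6 tilt 0.0 turn_z -0.3  shift(after turn) x 125.8 y -135.7 z -2.0 |185| j7 0.69 t 37.6
```

step_arm(
  plan=[
    [[0.0252,-0.0271,0],[0,0,-0.3],1],
    [[0.0252,-0.0271,0],[0,0,0],1],
    [[0.0252,-0.0271,0],[0,0,0],1],
    [[0.0252,-0.0271,0],[0,0,0],1],
    [[0.0252,-0.0271,0],[0,0,0],1],
    [[0,0,0],[0,0,0],1],
    [[0,0,0.025],[0,0,0],1],
    [[0,0,0.02],[0,0,0],1],
  ],
)

```text
time: 38.23
tcp_pos: [652.5, -69.2, 47.5]
tool_rot: [0.0, 0.998, 0.061, 0.001]
wrist_force: [-0.3, 0.1, -1.2]
finger_gap: 0.13
```

step_arm(
  plan=[
    [[0,0,0],[0,0,0],1],
    [[0,0,0],[0,0,0],1],
    [[0,0,0.015],[0,0,0],1],
    [[0,0,0.013],[0,0,0],1],
    [[0,0,0.007],[0,0,0],1],
    [[0,0,0.003],[0,0,0],1],
    [[0,0,0],[0,0,0],1],
    [[0,0,0],[0,0,0],1],
  ],
)

```text
time: 38.9
tcp_pos: [651.9, -70.0, 10.2]
tool_rot: [0.0, 0.998, 0.062, 0.0]
wrist_force: [0.4, 1.0, -0.0]
finger_gap: 0.132
```

step_arm(
  plan=[
    [[0,0,0],[0,0,0],0.6],
    [[0,0,0],[0,0,0],0.6],
    [[0,0,0],[0,0,0],0.6],
    [[0,0,0],[0,0,0],0.6],
    [[0,0,-0.03],[0,0,0],0.6],
    [[0,0,-0.04],[0,0,0],0.6],
    [[0,0,-0.04],[0,0,0],0.4],
    [[0,0,-0.04],[0,0,0],0.4],
  ],
)

```text
time: 39.57
tcp_pos: [651.4, -70.0, 161.9]
tool_rot: [0.0, 0.998, 0.062, -0.0]
wrist_force: [0.8, -0.6, -0.5]
finger_gap: 0.483
```

step_arm(
  plan=[
    [[-0.03,0,-0.03],[0,0,0],0],
    [[-0.03,0,0],[0,0,0],0],
    [[-0.03,0,0],[0,0,0],0],
    [[0,0,0],[0,0,0],0],
    [[0,0,0],[0,0,0],0],
    [[0,0,0],[0,0,0],0],
  ],
)

```text
time: 40.07
tcp_pos: [563.5, -80.4, 189.9]
tool_rot: [-0.0, 0.998, 0.063, 0.001]
wrist_force: [-0.4, 1.1, 0.0]
finger_gap: 0.918
```

```bash
python3 - <<'E'
from h import *
a=save("wrist","w4"); 
print(rect("switch0","wrist",16),rect("motor0","wrist",22),[(r["location"],r["confidence"],ray("wrist",r["location"],54.5)[:2].round(1)) for r in robot.pinpoint("cover_grip","wrist")])
b=save("top","top4"); cv2.imwrite("pics/c4.png",np.vstack([a,b])[:,:,::-1])
cv2.imwrite("pics/c4.png",cv2.resize(np.hstack([a,b])[:,:,::-1],(800,300)))
print(rect("motor0","top",18),rect("switch0","top",12))
x,y=bx(-200,0);go(x,y,150,6.9)
E
```

```text
[([650.0, -71.0], [37.0, 15.0], -79, 0.62)] [([608.0, 4.0], [37.0, 26.0], -82, 0.94), ([377.0, -147.0], [42.0, 31.0], -14, 0.73), ([666.0, 4.0], [38.0, 27.0], -82, 0.68)] [([131.5, 134.5], 0.6, array([446.7, -51.4]))]
[([609.0, 5.0], [32.0, 25.0], -81, 0.71), ([349.0, -230.0], [36.0, 24.0], 18, 0.69), ([447.0, -333.0], [40.0, 27.0], -35, 0.6)] [([669.0, 8.0], [31.0, 24.0], -90, 0.42)]
h0 7.1 tilt 0.0 turn_z 0.2  shift(after turn) x -115.7 y -42.2 z 39.2 |129| j7 0.37 t 40.4
```

View pics/c4.png

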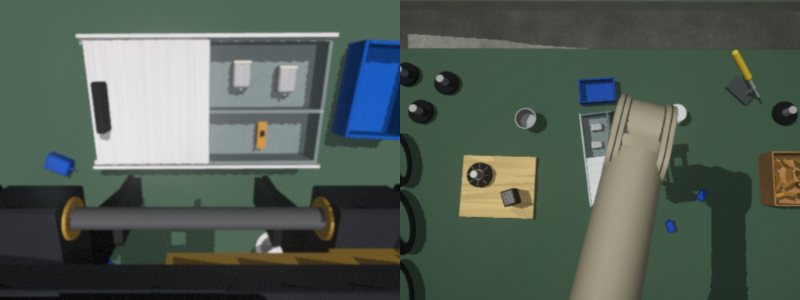

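Both motors are in the wide compartment, the switch is in the narrow one, and the fan and transformer are on the board. Closing the cover.

step_arm(
  plan=[
    [[-0.0288,-0.0103,0],[0,0,0],0],
    [[-0.0288,-0.0103,0],[0,0,0],0],
    [[-0.0288,-0.0103,0],[0,0,0],0],
    [[-0.0288,-0.0103,0],[0,0,0.2],0],
    [[0,0,0.03],[0,0,0],0],
    [[0,0,0.03],[0,0,0],0],
    [[0,0,0.025],[0,0,0],0],
    [[0,0,0],[0,0,0],0],
  ],
)

```text
time: 41.08
tcp_pos: [441.0, -54.3, 101.2]
tool_rot: [0.0, 0.998, 0.061, -0.003]
wrist_force: [0.3, 0.3, -1.0]
finger_gap: 1.0
```

step_arm(
  plan=[
    [[0,0,0],[0,0,0],0],
    [[0,0,0],[0,0,0],0],
  ],
)

```text
time: 41.25
tcp_pos: [444.4, -54.7, 105.7]
tool_rot: [0.0, 0.998, 0.06, 0.0]
wrist_force: [0.3, 0.2, -0.0]
finger_gap: 0.998
```

```bash
python3 -c "
from h import *
go(444.5,-54,47,6.9)"
```

```text
h0 6.9 tilt 0.1 turn_z 0.0  shift(after turn) x 0.2 y -0.7 z 58.7 |59| j7 0.18 t 41.2
```

step_arm(
  plan=[
    [[0,0,0.025],[0,0,0],0],
    [[0,0,0.02],[0,0,0],0],
    [[0,0,0.01],[0,0,0],0],
    [[0,0,0.003],[0,0,0],0],
    [[0,0,0],[0,0,0],1],
    [[0,0,0],[0,0,0],1],
    [[0,0,0],[0,0,0],1],
    [[0,0,0],[0,0,0],1],
  ],
)

```text
time: 41.92
tcp_pos: [444.3, -54.2, 47.4]
tool_rot: [-0.0, 0.998, 0.061, 0.001]
wrist_force: [-0.0, -0.4, -0.1]
finger_gap: 0.78
```

step_arm(
  plan=[
    [[0,0,0],[0,0,0],1],
    [[0,0,0],[0,0,0],1],
    [[0,0,0],[0,0,0],1],
    [[0,0,0],[0,0,0],1],
    [[0,0,0],[0,0,0],1],
    [[0,0,0],[0,0,0],1],
    [[0,0,0],[0,0,0],1],
    [[0,0,0],[0,0,0],1],
  ],
)

```text
time: 42.58
tcp_pos: [443.6, -54.4, 46.5]
tool_rot: [-0.0, 0.998, 0.061, -0.0]
wrist_force: [0.0, -0.5, 0.4]
finger_gap: 0.172
```

step_arm(
  plan=[
    [[0,0,0],[0,0,0],1],
    [[0,0,0],[0,0,0],1],
    [[0,0,0],[0,0,0],1],
  ],
)

```text
time: 42.83
tcp_pos: [444.7, -54.3, 46.7]
tool_rot: [0.0, 0.998, 0.061, 0.001]
wrist_force: [5.1, -0.0, -5.7]
finger_gap: 0.135
```

step_arm(
  plan=[
    [[0.01,0,0],[0,0,0],1],
    [[0.015,0,0],[0,0,0],1],
    [[0.02,0,0],[0,0,0],1],
    [[0.02,0,0],[0,0,0],1],
    [[0.02,0,0],[0,0,0],1],
    [[0.02,0,0],[0,0,0],1],
    [[0.01,0,0],[0,0,0],1],
    [[0,0,0],[0,0,0],1],
  ],
)

```text
time: 43.5
tcp_pos: [560.0, -39.2, 46.7]
tool_rot: [-0.0, 0.998, 0.061, 0.001]
wrist_force: [1.1, 5.3, 6.2]
finger_gap: 0.134
```

step_arm(
  plan=[
    [[0.012,0,0],[0,0,0],1],
    [[0.01,0,0],[0,0,0],1],
    [[0.006,0,0],[0,0,0],1],
    [[0.002,0,0],[0,0,0],1],
    [[0.002,0,0],[0,0,0],1],
    [[0,0,0],[0,0,0],1],
    [[0,0,0],[0,0,0],1],
  ],
)

```text
time: 44.08
tcp_pos: [588.5, -35.5, 46.7]
tool_rot: [-0.001, 0.998, 0.061, -0.001]
wrist_force: [-5.3, 4.5, 8.9]
finger_gap: 0.136
```

step_arm(
  plan=[
    [[0.001,0,0],[0,0,0],1],
    [[0.001,0,0],[0,0,0],1],
    [[0,0,0],[0,0,0],1],
  ],
)

```text
time: 44.33
tcp_pos: [588.5, -35.5, 46.6]
tool_rot: [-0.001, 0.998, 0.061, -0.003]
wrist_force: [-16.7, 5.6, 18.2]
finger_gap: 0.137
```

step_arm(
  plan=[
    [[0,0,0],[0,0,0],0],
    [[0,0,0],[0,0,0],0],
    [[0,0,0],[0,0,0],0],
    [[0,0,0],[0,0,0],0],
    [[0,0,0],[0,0,0],0],
    [[0,0,-0.03],[0,0,0],0],
    [[0,0,-0.04],[0,0,0],0],
    [[0,0,-0.04],[0,0,0],0],
  ],
)

```text
time: 45.0
tcp_pos: [590.6, -36.7, 157.1]
tool_rot: [0.0, 0.998, 0.06, -0.001]
wrist_force: [1.3, 0.0, 0.3]
finger_gap: 0.655
```

step_arm(
  plan=[
    [[-0.03,0,-0.02],[0,0,0],0],
    [[-0.03,0,0],[0,0,0],0],
    [[-0.03,0,0],[0,0,0],0],
    [[-0.02,0,0],[0,0,0],0],
    [[0,0,0],[0,0,0],0],
    [[0,0,0],[0,0,0],0],
  ],
)

```text
time: 45.5
tcp_pos: [482.0, -49.4, 176.8]
tool_rot: [-0.001, 0.998, 0.061, 0.001]
wrist_force: [-0.3, 0.4, 0.0]
finger_gap: 0.987
```

```bash
python3 - <<'E'
from h import *
a=save("wrist","w5"); b=save("scene","s5")
cv2.imwrite("pics/c5.png",cv2.resize(np.hstack([a,b])[:,:,::-1],(800,300)))
print([(r["location"],r["confidence"],ray("wrist",r["location"],54.5)[:2].round(1)) for r in robot.pinpoint("cover_grip","wrist")],bx(-55,0))
E
```

```text
[([367.9, 180.4], 0.62, array([588.5, -33.3]))] [587.29834619 -35.60752614]
```

View pics/c5.png

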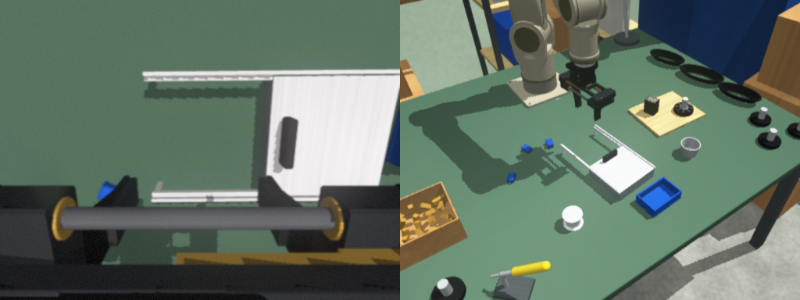

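The cover is home against its stop, no loose parts remain besides the blue look-alikes, and the bystanders haven't moved. Handing in.

```bash
python3 -c "
from h import *
print(robot.job_done(), robot.read_state()['time'])"
```

```text
the job is handed in; nothing more can be done
the job is handed in; nothing more can be done
```

The job is done and handed in at about 46 s of the 210 s allowed.

**What I did:** I set the fan and then the transformer on the plywood board. I slid the cover open to its stop and put the two silver motors in the wide compartment and the one slide switch in the narrow one. Then I slid the cover home. Only three loose parts were present, and I left the three blue look-alikes alone.

**Last checks:**
- **Contents:** the wrist view before closing showed both motors in the wide compartment and the switch in the narrow one.
- **Cover:** it travelled 144.9 mm back, and the arm then met about 17 N at the end stop. The handle was found about 2.6 mm from its predicted home position, which is within the camera error.
- **Board and bystanders:** the last scene picture shows the fan and transformer standing on the board, and the spool, tin and tray where they were.

**What went wrong or disagreed:**
- On the first fan grip the arm rose before the fingers had closed. I lowered it again and regripped, and the fan was not disturbed.
- One early wrist measurement was 10 mm out because the arm was still settling, so I did not use it.
- In one late top view the networks labelled a boxed motor as a switch with low confidence (0.42). The pictures showed it was a motor.

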